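# Lock the last quarter-turn stud of a chair back

## Task

Three of the four quarter-turn studs in the chair back lying on the bench are already locked; one still stands sprung up, with its wing along the chair back instead of across it. Push that stud right in against its spring, turn it a quarter turn clockwise (seen from above) while it is held in, and let go so that it stays down, locked.

Things in the scene. Friction and masses are not known exactly. Their poses are not given: they have to be found in the camera images.
- stud_grip (a point): Centre of the black wing of the open stud: a bar 44 mm long (this point's x axis), 10 mm thick (y), 24 mm tall (z up), on a steel disc of 42 mm diameter whose top is 12 mm below this point; moves and turns with the stud. Open, the point is 32 mm above the plywood. The three locked studs look alike, but their wings lie across, at 90 degrees to this one, and 6 mm lower.
- stud_push (a joint): How far the open stud is pushed in, in m: 0 sprung up, 0.012 at the bottom stop. The spring takes about 3 N at 0, 8 N at the stop. A cross pin in a slot stops it turning until it is at least 0.0085 in. Locked, the pin rises into a pocket and the stud rests at about 0.006.
- stud_turn (a joint): How far the open stud is turned, in rad, growing clockwise seen from above: 0 open, 1.57 locked; hard stops at about -0.09 and 1.70. Held in, it turns easily (under 0.1 N m). From about 1.2 on it snaps up into its locking pocket when the push is released; released earlier it is not locked.
- chair_back: Chair back lying face down, fixed on the bench: plywood 340 x 340 mm, rounded at its +x end, with a 24 mm bronze tube rim. Origin: centre of its underside, on the bench; x along it, y across. Plywood top 45 mm up. Studs at x +-55, y +-100 mm; which one is open varies. A screwdriver and a small tin lie on its middle line (y about 0).

How it is judged (in metres and radians):
On the way:
1. the open stud has been pushed in far enough to turn (value of joint stud_push above 0.0082 m), for 0.1 s.
At the end, for the whole second after the job is handed in: The stud is turned at least 1.15 rad (66 degrees) clockwise, rests let go in its locking pocket at 4.5 to 7.8 mm in (so it neither sprang back up nor stayed short of the pocket), and is at rest (value of joint stud_turn above 1.15 rad and value of joint stud_push between 0.0045 and 0.0078 m and velocity of joint stud_turn between -0.1 and 0.1 rad/s); the robot touches nothing.
It also fails if it takes over 35 s, if anything falls off the work surface, if the arm or the gripper's body presses on something with over 40 N, if the wrist force passes 120 N, or if a joint passes its speed limit or range.

## Robot

A 6-joint arm with a two-finger parallel gripper is mounted at the origin on the work surface. World frame = base frame: x ahead of the robot, y to its left, z up, the work surface at z = 0. Lengths are in m, angles in degrees, forces in N, time in s.
With the tool pointing down it reaches from about 0.35 to 0.975 m from the base axis. Payload 17.4 kg.
Tool frame: the origin (TCP) lies midway between the tips of the shut fingers; the grasp point (between the pads) lies env.tcp_to_grasp behind it (env.tcp_to_grasp is the distance from the TCP to the grasp point, in m); z points along the fingers, y is the line along which they close (so a half turn about z gives the same grasp; the last joint's range is limited). The gripper opens to 85 mm and grips with 20 to 120 N. Pads are 22 mm wide; open, the fingers measure 114 mm over their backs; the gripper's body (76 mm by 85 mm) begins 54 mm behind the grasp point. The pads swing forward as they close: fully open they stand 13 mm farther back than shut.
Start: joints at [62.177, 6.646, 82.598, -0, 90.757, -2.166], TCP at [0.292, 0.608, 0.231] pointing down, gripper open.
Joint ranges: [-162.19, 162.19], [-47.58, 125.68], [4.15, 143.07], [-65.23, 245.23], [0.69, 171.88], [-170.13, 170.13]. Speed limits (degrees/s): [108.29, 108.29, 127.2, 180, 180, 180].

## Interface

Orientations are given as a 3x3 rotation matrix whose columns are the frame's x, y, z axes.
In Python, from rig import env gives the robot as it stands.
- The arm moves only by the tool send_rows, never from a script. Its argument "deltas" is a list of rows, each an object with "grip": the closure, from -1 (fully open) to 1 (shut); "travel": the shift along the tool's x, y, z in mm, a list of three; "turn": the turn, a rotation vector about the tool's x, y, z in rad, a list of three. In form: [{"grip": grip, "travel": [dx, dy, dz], "turn": [ax, ay, az]}, ...]. A call has 1 to 8 rows; each row is the pose to reach, as a shift and turn from the pose commanded when the call began, along the tool's axes at that moment; what a row does not reach only later rows make up. A row lasts 1/8 s, in which the tool goes at most 62.5 mm and 10.7 degrees, less where a joint would pass 70% of its speed; a pose out of reach is approached as far as the arm can. A call with a gripper value outside its range is refused whole. The fingers move at their own pace and stop on an object; "squeeze" is the grip in N (left out, the last holds). Time passes only in rows, so rows that repeat a pose let the fingers close. It gives the time, the measured TCP pose, the force, the opening and the grip force at its end, in the units of the state.
- env.observe(): the state, without advancing time (a new reading comes with each control period).
- env.snapshot(name): name is "side" or "top" or "wrist"; returns a dict with "frame" (420x560x3 uint8, blue, green, red), "fx", "fy", "cx", "cy" (pixels), "world_to_cam" (4x4, takes a point from world to camera coordinates); the wrist camera has in their place "hand_eye" (4x4, takes a point from camera to tool coordinates, whose origin is the TCP and whose axes are the flange's). Camera axes: x right, y down, z forward; pixel columns grow to the right and rows downward; lengths in m; the calibration is good to about 2 mm. The wrist camera is an equidistant fisheye: a pixel r from the principal point sees the ray r / f radians off the axis. A picture is of the moment at which its call begins: read the wrist's pose just before it. There is no depth.
- env.job_done(): hands the job in; it is judged then, once.
The state is a dict: "clock": time; "q": joint angles; "qd": joint speeds; "effort": joint torques, N m; "position": TCP position; "ee_rot": TCP orientation; "force": force on the tool from outside, world axes, zero at the start; "ft_torque": the same for the moment, N m; "opening": opening from 0.0 (shut) to 1.0 (fully open); "grip_force": force on a finger pad.
Only numpy, scipy, OpenCV 4.12 (cv2) and the standard library are available. Lean on these libraries where they do the work, as an engineer would, in place of code of your own. Each camera call takes 0.05 s, during which the arm holds its last target. There are 200 camera calls.

## Working session

There is one attempt and no reset: what is moved stays moved. The work goes in short steps, Python scripts to look and compute and a tool call to move; the robot and the scene stay as the last step left them, time stands still between calls to the robot, and variables do not carry over. Pictures are saved under pics/ and viewed, at most 10 in all, crops included, and the job is handed in when it is done.

Besides the shell and the picture viewer there is one more tool, called after "Call:" in YAML: its name, and indented under it one key for each argument. send_rows: Moves the arm, as the interface text tells. Its arguments: {"type":"object","properties":{"deltas":{"type":"array","items":{"type":"object","properties":{"grip":{"type":"number"},"travel":{"type":"array","items":{"type":"number"}},"turn":{"type":"array","items":{"type":"number"}}}}},"squeeze":{"type":"number"}},"required":["deltas"]}

```bash
mkdir -p pics; python3 - <<'E'
from rig import env
import cv2,numpy as np
s=env.observe();print(s['clock'],s['position'],s['ee_rot'],s['q'],env.tcp_to_grasp)
for n in('top','wrist'):
    p=env.snapshot(n);cv2.imwrite(f'pics/{n}0.png',p['frame']);np.save(n+'0.npy',p,allow_pickle=True)
    print({k:v for k,v in p.items() if k!='frame'})
E
```

```text
0.0 [0.29218007 0.60827182 0.23053036] [[-9.01410598e-01  4.32964907e-01 -5.68570281e-04]
 [ 4.32965277e-01  9.01409975e-01 -1.06123721e-03]
 [ 5.30364521e-05 -1.20278166e-03 -9.99999275e-01]] [ 6.21771219e+01  6.67588340e+00  8.26367716e+01  4.30837116e-04
  9.07563250e+01 -2.16698265e+00] 0.0187
{'fx': 532.1818569678198, 'fy': 532.1818569678198, 'cx': 278.4773373046811, 'cy': 206.27885890881566, 'world_to_cam': array([[-0.01682208, -0.99957352, -0.02387038,  0.04480825],
       [-0.98820868,  0.02025511, -0.15176738,  0.56164952],
       [ 0.15218615,  0.02103588, -0.98812796,  0.73457127],
       [ 0.        ,  0.        ,  0.        ,  1.        ]])}
{'fx': 325.19226210127806, 'fy': 325.19226210127806, 'cx': 283.5196419539734, 'cy': 212.290055386363, 'hand_eye': array([[ 5.97711047e-04, -9.56334353e-01, -2.92274268e-01,
         7.47573528e-02],
       [ 9.99999817e-01,  5.42847561e-04,  2.68813148e-04,
        -1.54262727e-03],
       [-9.84148741e-05, -2.92274375e-01,  9.56334502e-01,
        -1.43261339e-01],
       [ 0.00000000e+00,  0.00000000e+00,  0.00000000e+00,
         1.00000000e+00]])}
```

View pics/top0.png

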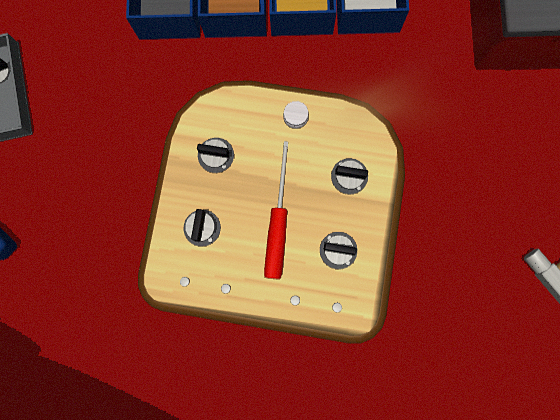

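View pics/wrist0.png

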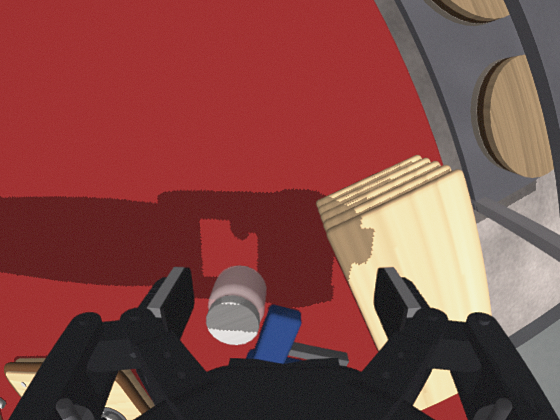

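The top view shows the open stud at about (201, 227), with its wing along the chair back. The three locked studs are at (214, 152), (350, 173) and (339, 249).

```bash
python3 - <<'E'
import cv2,numpy as np
p=np.load('top0.npy',allow_pickle=True).item();f=p['frame'];W=p['world_to_cam']
R,t=W[:3,:3],W[:3,3];C=-R.T@t;print('cam',C)
def ray(u,v,z):
    d=R.T@np.array([(u-p['cx'])/p['fx'],(v-p['cy'])/p['fy'],1]);return C+d*(z-C[2])/d[2]
out=[]
for (u,v),z in zip([(201,227),(214,152),(350,173),(339,249)],[.077,.071,.071,.071]):
    m=(f.max(2)<45).astype(np.uint8);k=np.zeros_like(m);cv2.circle(k,(u,v),17,1,-1);m&=k
    c=max(cv2.findContours(m,0,1)[0],key=cv2.contourArea);r=cv2.minAreaRect(c)
    b=cv2.boxPoints(r);e=[b[i+1]-b[i] for i in(0,1)];e=max(e,key=np.linalg.norm);c=np.array(r[0])
    P=ray(*c,z);d=ray(*(c+e/2),z)-ray(*(c-e/2),z);out.append(P)
    print(r,P.round(4),np.degrees(np.arctan2(d[1],d[0])),np.linalg.norm(d))
for a,b in((0,1),(3,2)):
    d=out[b]-out[a];print(np.degrees(np.arctan2(d[1],d[0])),np.linalg.norm(d[:2]))
for a,b in((3,0),(2,1)):
    d=out[b]-out[a];print(np.degrees(np.arctan2(d[1],d[0]))-90,np.linalg.norm(d[:2]))
E
```

```text
cam [0.44398912 0.01796051 0.81216008]
((197.81192016601562, 225.20640563964844), (9.63794231414795, 31.055587768554688), 9.865806579589844) [0.5328 0.1466 0.077 ] -9.521794188249919 0.0434291205618021
((214.3648681640625, 150.31080627441406), (33.37299346923828, 9.04194450378418), 9.462321281433105) [0.6414 0.1245 0.071 ] -100.9780963088626 0.04833713218553054
((350.8559875488281, 171.79200744628906), (32.19938278198242, 9.480929374694824), 10.30484676361084) [ 0.6055 -0.0698  0.071 ] -101.85182899384573 0.0454605641858003
((339.5135192871094, 248.41891479492188), (32.715396881103516, 10.192737579345703), 9.462322235107422) [ 0.4972 -0.05    0.071 ] -100.57011211878323 0.04520771935559055
-11.527611298462205 0.11080576642122154
-10.341351545871978 0.11011723221036834
-10.259829325967218 0.199865149231671
-10.451671188421741 0.1975713391206112
```

Call:
send_rows:
  deltas:
    - {"grip": -1,"travel": [-30,-22,0],"turn": [0,0,-0.02]}
    - {"grip": -1,"travel": [-75,-56,5],"turn": [0,0,-0.05]}
    - {"grip": -1,"travel": [-120,-90,10],"turn": [0,0,-0.08]}
    - {"grip": -1,"travel": [-165,-123,15],"turn": [0,0,-0.11]}
    - {"grip": -1,"travel": [-210,-157,20],"turn": [0,0,-0.14]}
    - {"grip": -1,"travel": [-255,-191,25],"turn": [0,0,-0.17]}
    - {"grip": -1,"travel": [-300,-224,30],"turn": [0,0,-0.2]}
    - {"grip": -1,"travel": [-340,-254,35],"turn": [0,0,-0.23]}

```text
clock: 1.1
position: [0.4893, 0.2304, 0.196]
ee_rot: [[-0.977, 0.215, -0.0], [0.215, 0.977, -0.0], [0.0, -0.0, -1.0]]
force: [0.6, 1.0, -0.4]
opening: 1.0
grip_force: 0.0
```

```bash
cat > h.py <<'E'
from rig import env
import numpy as np
from scipy.spatial.transform import Rotation as Ro
def need(P,yaw=-10.3):
    s=env.observe();R=s['ee_rot'];a=np.radians(yaw)
    y=np.array([-np.sin(a),np.cos(a),0]);z=np.array([0,0,-1.]);T=np.c_[np.cross(y,z),y,z]
    print(s['clock'],s['position'].round(4),s['q'].round(1),'travel',(1e3*R.T@(np.array(P)-s['position'])).round(1),'turn',Ro.from_matrix(R.T@T).as_rotvec().round(3),s['force'].round(1),s['opening'],s['grip_force'])
E
python3 -c "
from h import *
need([.533,.146,.19])"
```

```text
1.1 [0.4893 0.2304 0.196 ] [ 22.5  -9.6 101.8  -0.   87.8 -55. ] travel [-60.9 -73.    6. ] turn [-0.    -0.    -0.037] [ 0.6  1.  -0.4] 1.000481960496564 0.0
```

Call:
send_rows:
  deltas:
    - {"grip": -1,"travel": [-30,-36,3],"turn": [0,0,-0.02]}
    - {"grip": -1,"travel": [-61,-73,6],"turn": [0,0,-0.037]}
    - {"grip": -1,"travel": [-61,-73,6],"turn": [0,0,-0.037]}
    - {"grip": -1,"travel": [-61,-73,6],"turn": [0,0,-0.037]}

```text
clock: 1.6
position: [0.5324, 0.1479, 0.1901]
ee_rot: [[-0.984, 0.18, -0.001], [0.18, 0.984, 0.0], [0.001, -0.0, -1.0]]
force: [-0.1, 0.1, 0.7]
opening: 1.003
grip_force: 0.0
```

```bash
python3 - <<'E'
from h import *
import cv2
need([.533,.146,.19])
p=env.snapshot('wrist');s=env.observe();p['s']=s;np.save('wrist1.npy',p,allow_pickle=True);f=p['frame'].copy()
H=p['hand_eye'];R=s['ee_rot']
def proj(P):
    t=R.T@(np.array(P)-s['position']);c=H[:3,:3].T@(t-H[:3,3]);rr=np.hypot(c[0],c[1]);th=np.arctan2(rr,c[2]);k=p['fx']*th/rr
    return int(p['cx']+k*c[0]),int(p['cy']+k*c[1])
print(proj([.533,.146,.089]))
cv2.drawMarker(f,proj([.533,.146,.089]),(0,255,0),0,8)
cv2.imwrite('pics/w1.png',f)
E
```

```text
1.6 [0.5324 0.1479 0.1901] [ 12.9  -7.9 100.8   0.   87.1 -66.7] travel [-0.9 -1.8  0.1] turn [-0.    -0.001 -0.002] [-0.1  0.1  0.7] 1.002554290832491 0.0
(282, 214)
```

View pics/w1.png

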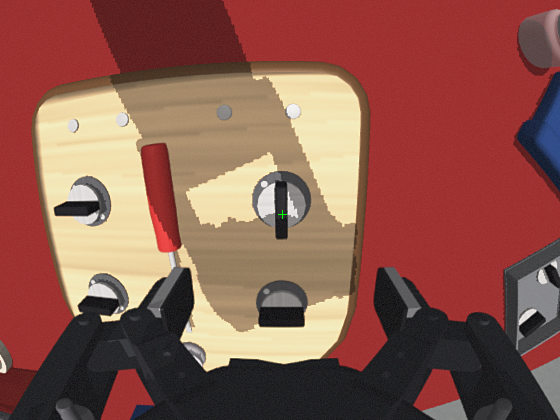

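The wrist view shows the open stud at (282, 205). Its wing runs from about row 182 to row 240 and lines up with the tool, and the predicted point falls on it. I'll check the along-wing position from its top far edge, at row 240.

```bash
python3 - <<'E'
import numpy as np
p=np.load('wrist1.npy',allow_pickle=True).item();f=p['frame'];s=p['s'];H=p['hand_eye'];R=s['ee_rot']
m=f.max(2)<40
for v in (190,210,225,236): c=np.flatnonzero(m[v,255:310])+255;print(v,c.min(),c.max())
c=np.flatnonzero(m[160:255,282])+160;print('rows',c.min(),c.max())
def ray(u,v,z):
    x=np.array([u-p['cx'],v-p['cy']]);r=np.linalg.norm(x);th=r/p['fx']
    d=R@H[:3,:3]@np.r_[np.sin(th)*x/r,np.cos(th)];C=s['position']+R@H[:3,3];return C+d*(z-C[2])/d[2]
a=np.radians(-10.3);far=ray(281.5,c.max()+.5,.089);near=ray(281.5,c.min()-.5,.065)
ux=np.array([np.cos(a),np.sin(a),0])
print('far-22',far-.022*ux,'near bottom+22',near+.022*ux)
E
```

```text
190 276 286
210 276 276
225 276 286
236 276 286
rows 181 238
far-22 [0.53140735 0.14548645 0.089     ] near bottom+22 [0.53262073 0.14521763 0.065     ]
```

Call:
send_rows:
  deltas:
    - {"grip": -0.2,"travel": [0,-1,20],"turn": [0,0,0]}
    - {"grip": -0.2,"travel": [0,-1,50],"turn": [0,0,0]}
    - {"grip": -0.2,"travel": [0,-1,80],"turn": [0,0,0]}
    - {"grip": -0.2,"travel": [0,-1,100],"turn": [0,0,0]}
    - {"grip": -0.2,"travel": [0,-1,110],"turn": [0,0,0]}
    - {"grip": -0.2,"travel": [0,-1,110],"turn": [0,0,0]}
    - {"grip": -0.2,"travel": [0,-1,110],"turn": [0,0,0]}

```text
clock: 2.52
position: [0.5329, 0.147, 0.0813]
ee_rot: [[-0.984, 0.18, 0.001], [0.18, 0.984, 0.0], [-0.001, 0.0, -1.0]]
force: [-0.1, -0.0, 0.2]
opening: 0.598
grip_force: 0.0
```

```bash
python3 -c "
from h import *
need([.532,.1455,.069])"
```

```text
2.525 [0.5329 0.147  0.0813] [ 12.8  -4.  107.6  -0.   76.3 -66.9] travel [ 0.6 -1.6 12.3] turn [ 0.     0.001 -0.001] [-0.1 -0.   0.2] 0.5983460109012303 0.0
```

Down the last bit, then close.

Call:
send_rows:
  deltas:
    - {"grip": -0.2,"travel": [0.5,-1.5,6],"turn": [0,0,0]}
    - {"grip": -0.2,"travel": [0.5,-1.5,11],"turn": [0,0,0]}
    - {"grip": 0.4,"travel": [0.5,-1.5,11],"turn": [0,0,0]}
    - {"grip": 1,"travel": [0.5,-1.5,11],"turn": [0,0,0]}
    - {"grip": 1,"travel": [0.5,-1.5,11],"turn": [0,0,0]}
    - {"grip": 1,"travel": [0.5,-1.5,11],"turn": [0,0,0]}
    - {"grip": 1,"travel": [0.5,-1.5,11],"turn": [0,0,0]}
    - {"grip": 1,"travel": [0.5,-1.5,11],"turn": [0,0,0]}
  squeeze: 50

```text
clock: 3.52
position: [0.5317, 0.1456, 0.0695]
ee_rot: [[-0.984, 0.18, 0.0], [0.18, 0.984, 0.0], [-0.0, 0.0, -1.0]]
force: [0.0, 4.7, 1.9]
opening: 0.106
grip_force: 53.1
```

Call:
send_rows:
  deltas:
    - {"grip": 1,"travel": [0,0,3],"turn": [0,0,0]}
    - {"grip": 1,"travel": [0,0,6],"turn": [0,0,0]}
    - {"grip": 1,"travel": [0,0,9],"turn": [0,0,0]}
    - {"grip": 1,"travel": [0,0,11],"turn": [0,0,0]}
    - {"grip": 1,"travel": [0,0,11],"turn": [0,0,0]}

```text
clock: 4.15
position: [0.5318, 0.1456, 0.0584]
ee_rot: [[-0.984, 0.18, 0.0], [0.18, 0.984, 0.0], [-0.0, 0.0, -1.0]]
force: [-0.4, 5.1, 6.6]
opening: 0.1
grip_force: 53.7
```

Call:
send_rows:
  deltas:
    - {"grip": 1,"travel": [0,0,0.5],"turn": [0,0,0.08]}
    - {"grip": 1,"travel": [0,0,0.5],"turn": [0,0,0.2]}
    - {"grip": 1,"travel": [0,0,0.5],"turn": [0,0,0.32]}
    - {"grip": 1,"travel": [0,0,0.5],"turn": [0,0,0.44]}
    - {"grip": 1,"travel": [0,0,0.5],"turn": [0,0,0.56]}
    - {"grip": 1,"travel": [0,0,0.5],"turn": [0,0,0.68]}
    - {"grip": 1,"travel": [0,0,0.5],"turn": [0,0,0.78]}
    - {"grip": 1,"travel": [0,0,0.5],"turn": [0,0,0.78]}

```text
clock: 5.15
position: [0.5322, 0.1463, 0.0584]
ee_rot: [[-0.572, 0.82, 0.002], [0.82, 0.572, 0.002], [0.0, 0.002, -1.0]]
force: [0.9, 10.6, 6.0]
opening: 0.104
grip_force: 53.7
```

```bash
python3 -c "
from h import *
need([.532,.1455,.058],-100.3);print(env.observe()['ft_torque'])"
```

```text
5.15 [0.5322 0.1463 0.0584] [ 1.270e+01 -2.900e+00  1.089e+02  1.000e-01  7.390e+01 -2.220e+01] travel [-0.5 -0.6  0.3] turn [ 0.002 -0.001  0.788] [ 0.9 10.6  6. ] 0.10416387296649729 53.73648762702942
[ 1.86990932 -0.31998845 -0.05960214]
```

Call:
send_rows:
  deltas:
    - {"grip": 1,"travel": [0.6,0.4,0],"turn": [0,0,0.08]}
    - {"grip": 1,"travel": [0.6,0.4,0],"turn": [0,0,0.2]}
    - {"grip": 1,"travel": [0.6,0.4,0],"turn": [0,0,0.32]}
    - {"grip": 1,"travel": [0.6,0.4,0],"turn": [0,0,0.44]}
    - {"grip": 1,"travel": [0.6,0.4,0],"turn": [0,0,0.56]}
    - {"grip": 1,"travel": [0.6,0.4,0],"turn": [0,0,0.68]}
    - {"grip": 1,"travel": [0.6,0.4,0],"turn": [0,0,0.79]}
    - {"grip": 1,"travel": [0.6,0.4,0],"turn": [0,0,0.79]}

```text
clock: 6.15
position: [0.533, 0.1467, 0.0588]
ee_rot: [[0.181, 0.984, 0.004], [0.984, -0.181, 0.001], [0.002, 0.003, -1.0]]
force: [7.1, 7.3, 5.7]
opening: 0.106
grip_force: 53.7
```

```bash
python3 -c "
from h import *
need([.532,.1455,.058],-100.3);print(env.observe()['ft_torque'])"
```

```text
6.15 [0.533  0.1467 0.0588] [ 12.7  -2.9 108.8   0.   73.9  23.1] travel [-1.3 -0.7  0.8] turn [ 0.003 -0.002 -0.002] [7.1 7.3 5.7] 0.10593425234091716 53.69186282157898
[ 1.36343694 -1.26979929 -0.00722169]
```

Call:
send_rows:
  deltas:
    - {"grip": 1,"travel": [0,0,-2],"turn": [0,0,0]}
    - {"grip": 1,"travel": [0,0,-4.5],"turn": [0,0,0]}
    - {"grip": 0.4,"travel": [0,0,-4.5],"turn": [0,0,0]}
    - {"grip": -0.2,"travel": [0,0,-4.5],"turn": [0,0,0]}
    - {"grip": -0.2,"travel": [0,0,-4.5],"turn": [0,0,0]}
    - {"grip": -0.2,"travel": [0,0,-4.5],"turn": [0,0,0]}

```text
clock: 6.9
position: [0.5314, 0.146, 0.062]
ee_rot: [[0.179, 0.984, -0.001], [0.984, -0.179, -0.0], [-0.0, -0.0, -1.0]]
force: [0.1, -0.4, 0.0]
opening: 0.598
grip_force: 0.0
```

Call:
send_rows:
  deltas:
    - {"grip": -0.2,"travel": [0,0,-15],"turn": [0,0,0]}
    - {"grip": -0.2,"travel": [0,0,-40],"turn": [0,0,0]}
    - {"grip": -0.2,"travel": [0,0,-75],"turn": [0,0,0]}
    - {"grip": -0.2,"travel": [0,0,-110],"turn": [0,0,0]}
    - {"grip": -0.2,"travel": [0,0,-130],"turn": [0,0,0]}
    - {"grip": -0.2,"travel": [0,0,-130],"turn": [0,0,0]}
    - {"grip": -0.2,"travel": [0,0,-130],"turn": [0,0,0]}

```text
clock: 7.78
position: [0.5312, 0.1461, 0.191]
ee_rot: [[0.179, 0.984, -0.001], [0.984, -0.179, -0.0], [-0.001, -0.001, -1.0]]
force: [-0.0, -0.5, -0.3]
opening: 0.603
grip_force: 0.0
```

```bash
python3 - <<'E'
from h import *
import cv2
need([.532,.1455,.19],-100.3)
cv2.imwrite('pics/w2.png',env.snapshot('wrist')['frame']);cv2.imwrite('pics/side2.png',env.snapshot('side')['frame'])
E
```

```text
7.775 [0.5312 0.1461 0.191 ] [ 12.7  -8.1 100.9  -0.   87.3  23. ] travel [-0.4  0.9  1. ] turn [-0.001  0.001 -0.   ] [-0.  -0.5 -0.3] 0.6032865162912805 0.0
```

View pics/w2.png

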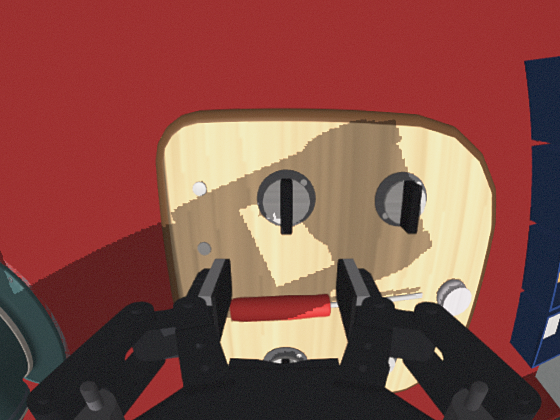

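View pics/side2.png

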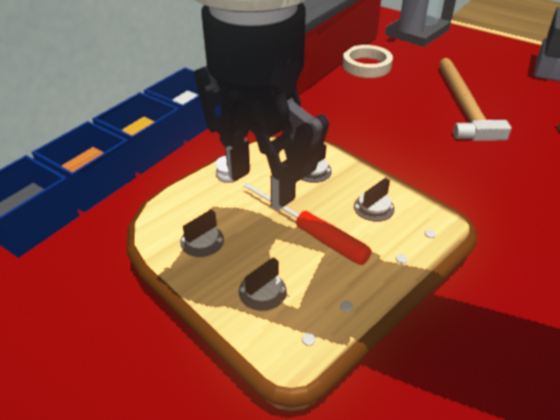

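The wrist view shows the stud at (287, 205) with its wing now across, parallel to its neighbour at (410, 205). In the side view all four wings stand across, and the turned stud at (262, 285) sits as low as the others. The arm is clear, so I'm handing in.

```bash
python3 -c "
from rig import env
print(env.job_done())"
```

```text
the job is handed in; nothing more can be done
None
```

I pushed the open stud in, turned it a quarter turn clockwise and let go; in the last pictures it sits down with its wing across like the other three, and I handed the job in after about 8 s (no verdict was returned).

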